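# Put the two jars away in the pantry crate

## Robot

A 6-joint arm with a two-finger parallel gripper is mounted at the origin on a cart in front of the work surface, level with it; the furniture and walls round the work are solid. World frame = base frame: x ahead of the robot, y to its left, z up, the work surface at z = 0. Lengths are in m, angles in degrees, forces in N, time in s.
With the tool pointing down it reaches from about 0.275 to 0.825 m from the base axis. Payload 4.9 kg.
Tool frame: the origin (TCP) lies midway between the tips of the shut fingers; the grasp point (between the pads) lies 19 mm behind it; z points along the fingers, y is the line along which they close (so a half turn about z gives the same grasp; the last joint's range is limited). The gripper opens to 85 mm and grips with 20 to 120 N. Pads are 22 mm wide; open, the fingers measure 114 mm over their backs; the gripper's body (76 mm by 85 mm) begins 54 mm behind the grasp point. The pads swing forward as they close: fully open they stand 13 mm farther back than shut.
Start: joints at [-75.241, 18.69, -11.035, 60.275, 0, 82.311], TCP at [0.21, -0.508, 0.231] pointing down, gripper open.
Joint ranges: [-152.03, 152.03], [-55.5, 102.48], [-74.3, 77.21], [-110.64, 120.58], [-84.22, 78.4], [-180, 180]. Speed limits (degrees/s): [147.25, 147.25, 180, 180, 180, 180].

## Interface

Orientations are given as [roll, pitch, yaw] about the fixed x, y, z axes, in that order (R = Rz(yaw) Ry(pitch) Rx(roll)).
In Python, from bench import monitor, camera, camera_model, r gives the robot as it stands.
- The arm moves only by the tool arm_command, never from a script. Its argument "deltas" is a list of rows, each a list of 7 numbers: the shift along the tool's x, y, z in cm, then the turn, a rotation vector about the tool's x, y, z in degrees, then the finger opening in cm, from 0 to 8.54. In form: [[x, y, z, rx, ry, rz, gripper], ...]. A call has 1 to 5 rows; each row shifts and turns the commanded pose from where the row before left it, along the tool's axes as they then stand; what a row does not reach is not made up. A row lasts 1/10 s, in which the tool goes at most 50 mm and 8.59 degrees, less where a joint would pass 70% of its speed; a pose out of reach is approached as far as the arm can. A call is refused whole if a number of a shift passes 5 or a number of a turn 8.59, either way. A call with a gripper value outside its range is refused whole. The fingers move at their own pace and stop on an object; the grip force is fixed at half the most. Time passes only in rows, so rows that do not move let the fingers close. It gives the time, the measured TCP pose, the force, the opening and the grip force at its end, in the units of the state.
- monitor.get_obs(): the state, without advancing time (a new reading comes with each control period).
- camera(name): name is "side" or "top" or "wrist"; returns the picture (480x640x3 uint8, blue, green, red); there is no depth.
- camera_model(name): a dict with "K" (3x3 intrinsics, pixels), "xyz" and "rotation" of the camera in the world. Camera axes: x right, y down, z forward; pixel columns grow to the right and rows downward; lengths in m; the calibration is good to about 2 mm. A picture is of the moment at which its call begins: read the wrist's pose just before it. camera_model takes no time and is no camera call; for the wrist camera it gives the pose at the moment of the call.
- r.job_done(): hands the job in; it is judged then, once.
The state is a dict: "t": time; "joint_pos": joint angles; "joint_velocities": joint speeds; "tau": joint torques, N m; "tcp_pos": TCP position; "orientation": TCP orientation; "force": force on the tool from outside, world axes, zero at the start; "ft_torque": the same for the moment, N m; "finger_gap": finger opening in m; "gripper_force": force on a finger pad.
Only numpy, scipy, OpenCV 4.12 (cv2) and the standard library are available. Lean on these libraries where they do the work, as an engineer would, in place of code of your own. Each camera call takes 0.05 s, during which the arm holds its last target. There are 200 camera calls.

## Task

Put the two screw-top glass jars that stand on the worktop to the right of the wooden crate, the wide jam jar and the slim spice jar, into the crate: upright, one in each of its two empty cells, set down on the bottom and not dropped. Leave the pepper mill and the stoneware bottle standing where they are and the two egg cups in their cells; the jars, mill and bottle at the far left are not part of this job.

Things in the scene. Friction and masses are not known exactly. Their poses are not given: they have to be found in the camera images.
- jam_jar: wide round glass jar with a flat gold screw lid, 64 mm in diameter, 109 mm tall, lid 59 mm in diameter (top 11 mm); stands upright on the worktop to the right of the crate (-y side). Origin: centre of its underside, z up. About 0.4 kg; grip across the lid and shoulder, about 95 mm above its underside. The jars at the left (y > 0.4) are fixed surroundings.
- spice_jar: slim round shaker jar with a tall gold screw cap, 42 mm in diameter, 106 mm tall, cap 41 mm in diameter (top 21 mm); stands upright on the worktop to the right of the crate (-y side). Origin: centre of its underside, z up. About 0.11 kg; grip across the cap, about 90 mm above its underside.
- crate: square slatted wooden crate, open at the top, 193 x 193 mm outside, side walls 58 mm high and 7 mm thick, divided by a cross (7 mm thick, top 50 mm above the worktop) into 2 x 2 cells, each 86 x 86 mm clear, with a 12 mm square post in each outer corner to 56 mm height; floor 8 mm thick. It is firmly fixed, at any yaw. Origin: centre of its underside, on the worktop; x and y along its sides.
- cell_a (a point): centre of the floor of one empty cell, 8 mm above the worktop, at (+46.5, +46.5) mm in the crate's frame
- cell_b (a point): centre of the floor of the other empty cell, at the far end of the diagonal, 8 mm above the worktop, at (-46.5, -46.5) mm in the crate's frame
- egg_cup_blue: blue glazed egg cup, 46 mm in diameter, 53 mm tall, standing in one of the two other cells; its top is 61 mm above the worktop; bystander. Origin: centre of its underside.
- egg_cup_wood: turned wooden egg cup, 47 mm in diameter, 57 mm tall, standing in the fourth cell; its top is 65 mm above the worktop; bystander. Origin: centre of its underside.
- pepper_mill: turned wooden pepper mill, 58 mm in diameter, 170 mm tall, upright on the worktop among the two jars; bystander. Origin: centre of its underside.
- stone_bottle: stoneware bottle, brown above and cream below, 66 mm in diameter, 157 mm tall, upright on the worktop among the two jars; bystander. Origin: centre of its underside.
Mind the look-alikes: they are no part of the job. What is shaped like the jam_jar but blue or red is not meant.

How it is judged (in metres and radians):
At the end, for the whole second after the job is handed in: Jam jar and spice jar stand in the two empty cells, one in each, within 35 mm of its centre and 8 mm of its floor, upright to 10 degrees, at rest. Pepper mill, stoneware bottle and both egg cups are upright to 10 degrees, within 30 mm of their starts (((horizontal distance between jam_jar and cell_a below 0.035 m and z of jam_jar in the frame of cell_a between -0.008 and 0.008 m and horizontal distance between spice_jar and cell_b below 0.035 m and z of spice_jar in the frame of cell_b between -0.008 and 0.008 m) or (horizontal distance between jam_jar and cell_b below 0.035 m and z of jam_jar in the frame of cell_b between -0.008 and 0.008 m and horizontal distance between spice_jar and cell_a below 0.035 m and z of spice_jar in the frame of cell_a between -0.008 and 0.008 m)) and angle between each of jam_jar, spice_jar, pepper_mill, stone_bottle, egg_cup_blue, egg_cup_wood's own z axis and vertical below 0.17 rad and linear speed of each of jam_jar, spice_jar below 0.02 m/s and distance of each of pepper_mill, stone_bottle, egg_cup_blue, egg_cup_wood from where it was at the start of the episode below 0.03 m); the robot touches nothing.
It fails at once if the jam jar is let go more than 40 mm above the worktop (dropped) (height (world z) of jam_jar above 0.04 m and contact force between each of the arm, the fingers and jam_jar below 0.05 N).
It fails at once if the spice jar is let go more than 40 mm above the worktop (dropped) (height (world z) of spice_jar above 0.04 m and contact force between each of the arm, the fingers and spice_jar below 0.05 N).
It fails at once if the pepper mill, the stoneware bottle or an egg cup is pushed more than 40 mm away or knocked over (distance of any of pepper_mill, stone_bottle, egg_cup_blue, egg_cup_wood from where it was at the start of the episode above 0.04 m or angle between any of pepper_mill, stone_bottle, egg_cup_blue, egg_cup_wood's own z axis and vertical above 0.5 rad).
It also fails if it takes over 61 s, if anything falls off the work surface, if the arm or the gripper's body presses on something with over 40 N, if the wrist force passes 120 N, or if a joint passes its speed limit or range.

## Working session

There is one attempt and no reset: what is moved stays moved. The work goes in short steps, Python scripts to look and compute and a tool call to move; the robot and the scene stay as the last step left them, time stands still between calls to the robot, and variables do not carry over. Pictures are saved under pics/ and viewed, at most 10 in all, crops included, and the job is handed in when it is done.

Besides the shell and the picture viewer there is one more tool, called after "Emit:" as name(argument=value, ...) on one line, values as JSON. arm_command: Moves the arm, as the interface text tells. Its arguments: {"type":"object","properties":{"deltas":{"type":"array"}},"required":["deltas"]}

```bash
mkdir -p pics && python3 - <<'E'
from bench import monitor, camera, camera_model, r
import cv2,numpy as np
o=monitor.get_obs();print({k:np.round(v,3).tolist() for k,v in o.items()})
for n in ("top","side","wrist"):
    m=camera_model(n);cv2.imwrite(f"pics/{n}0.png",camera(n))
    print(n,np.round(m["K"],1).tolist(),np.round(m["xyz"],4),np.round(m["rotation"],3).tolist())
E
```

```text
{'t': 0.0, 'joint_pos': [-75.241, 18.734, -11.093, 60.277, -0.0, 82.311], 'joint_velocities': [0.012, 0.024, 0.001, 0.08, -0.083, 0.061], 'tau': [0.001, -44.34, 26.244, 0.015, -0.0, -0.0], 'tcp_pos': [0.21, -0.508, 0.23], 'orientation': [-179.897, -0.014, 22.448], 'force': [0.019, -0.444, -0.098], 'ft_torque': [0.003, -0.013, -0.056], 'gripper_force': 0.0, 'finger_gap': 0.086}
top [[493.9, 0.0, 311.3], [0.0, 493.9, 235.5], [0.0, 0.0, 1.0]] [0.3473 0.0088 1.0118] [-171.708, -1.363, -91.673]
side [[464.8, 0.0, 311.5], [0.0, 464.8, 239.0], [0.0, 0.0, 1.0]] [-0.0914  0.8029  0.4202] [-111.517, -1.088, -143.114]
wrist [[394.7, 0.0, 325.3], [0.0, 394.7, 236.0], [0.0, 0.0, 1.0]] [ 0.2813 -0.4794  0.373 ] [162.749, 0.103, -67.574]
```

View pics/top0.png

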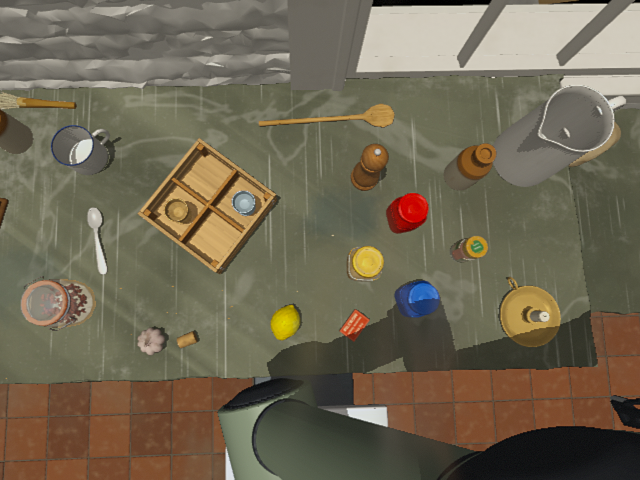

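View pics/side0.png

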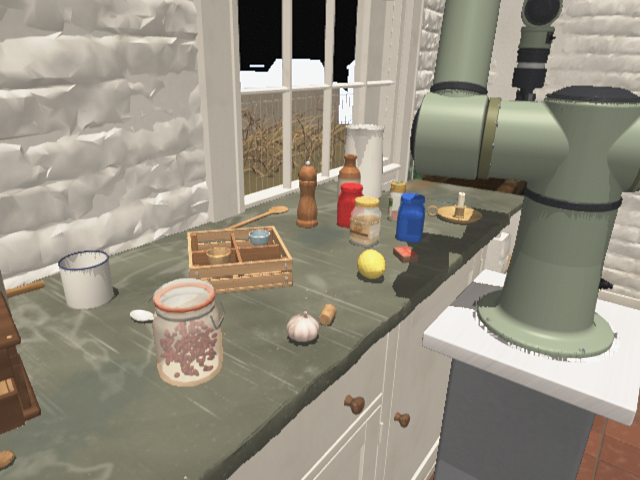

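The top view shows the jam jar lid at about (368,262), the spice jar cap at about (476,247), and the crate with corners at about (200,140), (278,200), (219,271), (140,211). Its empty cells are at about (210,178) and (214,240). The red jar is at (410,210), the blue jar at (418,298), the mill at (375,157) and the bottle at (483,155). The side view confirms everything is upright.

```bash
cat > h.py <<'E'
import numpy as np,cv2
from scipy.spatial.transform import Rotation as R
from bench import monitor,camera,camera_model,r
def plane(m,uv,z):
    d=R.from_euler('xyz',m["rotation"],degrees=True).apply(np.linalg.solve(m["K"],[uv[0],uv[1],1.]))
    c=np.array(m["xyz"]);return c+d*(z-c[2])/d[2]
def proj(m,p):
    q=np.array(m["K"])@R.from_euler('xyz',m["rotation"],degrees=True).inv().apply(np.array(p)-m["xyz"]);return q[:2]/q[2]
E
python3 - <<'E'
from h import *
im=cv2.imread("pics/top0.png");m=camera_model("top");hsv=cv2.cvtColor(im,cv2.COLOR_BGR2HSV)
def blob(name,lo,hi,box,z):
    x0,y0,x1,y1=box;k=np.zeros(im.shape[:2],np.uint8);k[y0:y1,x0:x1]=cv2.inRange(hsv,lo,hi)[y0:y1,x0:x1]
    cs,_=cv2.findContours(k,0,2);c=max(cs,key=cv2.contourArea);c=cv2.convexHull(c)
    (u,v),rad=cv2.minEnclosingCircle(c);p=plane(m,(u,v),z)
    print(name,np.round((u,v,rad),1),np.round(p,4),"diam mm",round(2*rad/493.9*(1.0118-z)*1000,1),cv2.contourArea(c))
blob("jam",(18,120,110),(32,255,255),(340,235,390,290),.109)
blob("spice",(12,90,90),(85,255,255),(462,230,495,262),.106)
blob("red",(0,150,200),(8,255,255),(380,185,435,240),.109)
blob("blue",(105,150,120),(125,255,255),(390,270,445,320),.109)
for n,uv,z in (("mill",(376,155),.17),("bottle",(484,154),.157),("ecb",(244,202),.061),("ecw",(178,210),.065)):print(n,np.round(plane(m,uv,z),3))
k=cv2.inRange(hsv,(8,60,60),(25,255,255));k[:130]=0;k[285:]=0;k[:,:130]=0;k[:,285:]=0
k=cv2.morphologyEx(k,cv2.MORPH_CLOSE,np.ones((5,5)))
cs,_=cv2.findContours(k,0,2);c=cv2.convexHull(max(cs,key=cv2.contourArea))
b=cv2.approxPolyDP(c,8,True)[:,0];print(b.tolist())
P=np.array([plane(m,x,.058) for x in b]);print(np.round(P,4).tolist())
print("sides",[round(float(np.linalg.norm(P[i]-P[i-1])),4) for i in range(len(P))],[round(float(np.degrees(np.arctan2(*(P[i]-P[i-1])[1::-1]))),1) for i in range(len(P))],P.mean(0))
cv2.imwrite("pics/crop.png",np.hstack([cv2.resize(im[130:280,130:290],None,fx=2.5,fy=2.5),cv2.resize(im[225:300,345:505],None,fx=2.5,fy=5)]))
E
```

```text
jam [365.  261.2  18.4] [ 0.4279 -0.1137  0.109 ] diam mm 67.4 899.5
spice [474.8 247.4  13. ] [ 0.4484 -0.3203  0.106 ] diam mm 47.7 453.5
red [412.8 207.6  14.6] [ 0.5261 -0.2081  0.109 ] diam mm 53.4 618.5
blue [421.5 294.5  16.9] [ 0.3642 -0.2145  0.109 ] diam mm 61.7 475.5
mill [ 0.61  -0.134  0.17 ]
bottle [ 0.612 -0.332  0.157]
ecb [0.555 0.112 0.061]
ecw [0.541 0.239 0.065]
[[198, 138], [276, 194], [221, 273], [137, 213]]
[[0.6882, 0.2028, 0.058], [0.5701, 0.0493, 0.058], [0.4172, 0.1578, 0.058], [0.5386, 0.3204, 0.058]]
sides [0.1903, 0.1937, 0.1874, 0.2029] [-38.2, -127.6, 144.6, 53.3] [0.55352649 0.18257342 0.058     ]
```

View pics/crop.png

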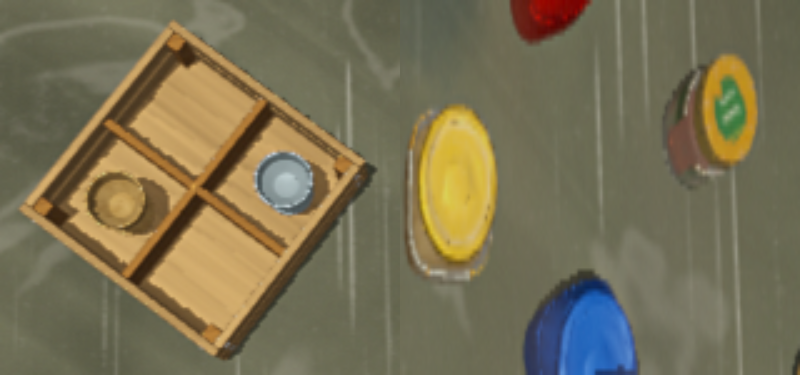

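View pics/wrist0.png

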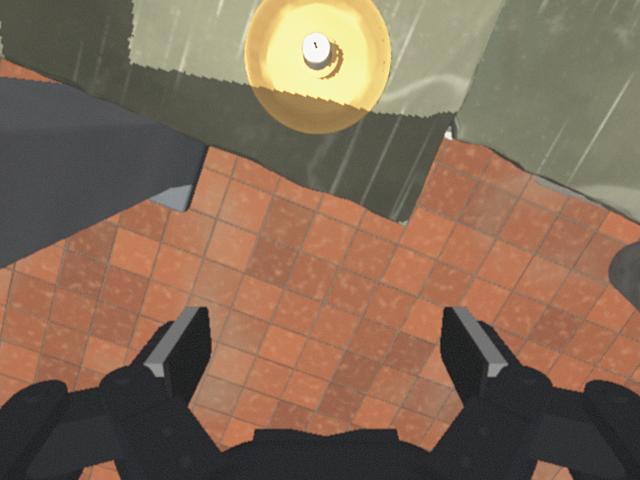

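The crop shows the lid ellipse centred at about (368.4,261.4) and the cap at about (476.6,246.8). The crate's cross centre is at about (207,206). The wrist picture only shows the candle plate at (317,60), so nothing is near the gripper. I'll turn to yaw 90 first: the last joint stays in range there, and tool x/y/z become +y/+x/-z.

Emit:
arm_command(deltas=[[0, 0, 0, 0, 0, -8.45, 8.54], [0, 0, 0, 0, 0, -8.45, 8.54], [0, 0, 0, 0, 0, -8.45, 8.54], [0, 0, 0, 0, 0, -8.45, 8.54], [0, 0, 0, 0, 0, -8.45, 8.54]])

```text
t: 0.65
tcp_pos: [0.21, -0.5081, 0.2309]
orientation: [-180.0, -0.0, 65.0]
force: [-0.5, 0.4, 0.7]
finger_gap: 0.0856
gripper_force: 0.0
```

Emit:
arm_command(deltas=[[0, 0, 0, 0, 0, -8.45, 8.54], [0, 0, 0, 0, 0, -8.45, 8.54], [0, 0, 0, 0, 0, -8.4, 8.54], [0, 0, 0, 0, 0, 0, 8.54], [0, 0, 0, 0, 0, 0, 8.54]])

```text
t: 1.15
tcp_pos: [0.21, -0.5082, 0.2311]
orientation: [-180.0, -0.0, 89.8]
force: [0.2, 0.5, -0.8]
finger_gap: 0.0854
gripper_force: 0.0
```

```bash
python3 - <<'E'
from h import *
m=camera_model("top")
print("jam",plane(m,(368.4,261.4),.109),"spice",plane(m,(476.6,246.8),.106))
print("cross c",plane(m,(207.2,206),.05))
pts=[(200,138),(279.5,196),(218.8,272),(138.8,213)]
P=np.array([plane(m,x,.058) for x in pts]);print(P.round(4).tolist(),P.mean(0))
for i in range(4):d=P[i]-P[i-1];print(round(float(np.linalg.norm(d)),4),np.degrees(np.arctan2(d[1],d[0])).round(1))
for a,b in (((107,123),(283,250)),((266,102),(130,275))):
    d=plane(m,np.array(b)/2.5+130,.05)-plane(m,np.array(a)/2.5+130,.05);print("cross",np.linalg.norm(d).round(4),np.degrees(np.arctan2(d[1],d[0])).round(1))
print("obs",monitor.get_obs()["orientation"],monitor.get_obs()["tcp_pos"])
E
```

```text
jam [ 0.42737299 -0.12005211  0.109     ] spice [ 0.44943193 -0.32380288  0.106     ]
cross c [0.5508937  0.18580439 0.05      ]
[[0.6881, 0.1988, 0.058], [0.5659, 0.0425, 0.058], [0.4193, 0.162, 0.058], [0.5385, 0.3169, 0.058]] [0.55294469 0.18005814 0.058     ]
0.1906 -38.3
0.1984 -128.0
0.1891 140.8
0.1955 52.4
cross 0.1743 -127.4
cross 0.1737 142.0
obs [-1.79991279e+02 -2.87481114e-02  8.98236083e+01] [ 0.2099759  -0.50817513  0.23105043]
```

Emit:
arm_command(deltas=[[2, 2.5, 0, 0, 0, 0, 8.54], [3, 4, 0, 0, 0, 0, 8.54], [3, 4, 0, 0, 0, 0, 8.54], [3, 4, 0, 0, 0, 0, 8.54], [3, 4, 0, 0, 0, 0, 8.54]])

```text
t: 1.65
tcp_pos: [0.3963, -0.3671, 0.2314]
orientation: [180.0, 0.0, 89.8]
force: [0.5, -0.9, 0.7]
finger_gap: 0.0856
gripper_force: 0.0
```

Emit:
arm_command(deltas=[[3, 3.5, 0, 0, 0, 0, 8.54], [1.4, 1.9, 0, 0, 0, 0, 8.54], [0, 0, 0, 0, 0, 0, 8.54], [0, 0, 0, 0, 0, 0, 8.54]])

```text
t: 2.05
tcp_pos: [0.4491, -0.3241, 0.2311]
orientation: [-180.0, 0.0, 90.0]
force: [-0.2, 0.2, -0.7]
finger_gap: 0.0854
gripper_force: 0.0
```

```bash
python3 - <<'E'
from h import *
m=camera_model("wrist");im=camera("wrist");cv2.imwrite("pics/w1.png",im)
print(monitor.get_obs()["tcp_pos"],m["xyz"],m["rotation"],proj(m,[.4494,-.3238,.106]))
E
```

```text
[ 0.44857136 -0.32456047  0.23112256] [ 0.4506726  -0.24867927  0.37348821] [ 1.62769019e+02  8.12192442e-02 -3.91316526e-02] [324.14728178 225.38943828]
```

View pics/w1.png

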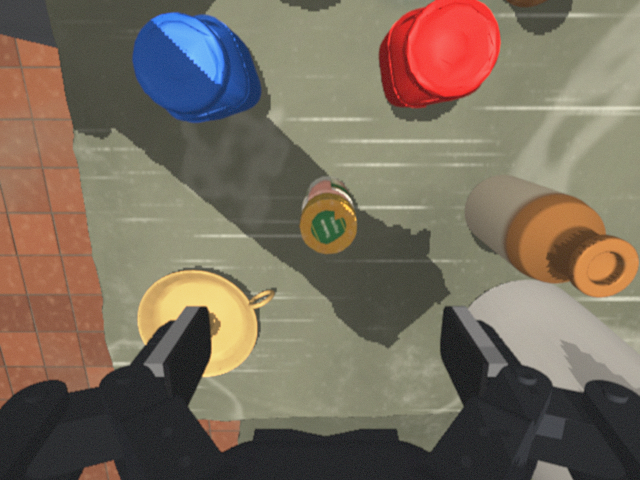

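The wrist view shows the spice cap at (328,224), 4 px (about 3 mm) right of the prediction. The red jar, blue jar and bottle are clear of the finger paths. Next I descend, pause, and close.

Emit:
arm_command(deltas=[[0.1, 0.25, 3, 0, 0, 0, 8.54], [0, 0, 4, 0, 0, 0, 8.54], [0, 0, 4, 0, 0, 0, 8.54], [0, 0, 3.2, 0, 0, 0, 8.54], [0, 0, 2, 0, 0, 0, 8.54]])

```text
t: 2.6
tcp_pos: [0.449, -0.3235, 0.0667]
orientation: [-179.8, -0.1, 89.8]
force: [-0.1, 0.8, -0.1]
finger_gap: 0.0854
gripper_force: 0.0
```

Emit:
arm_command(deltas=[[0, 0, 0, 0, 0, 0, 8.54], [0, 0, 0, 0, 0, 0, 6], [0, 0, 0, 0, 0, 0, 4.6], [0, 0, 0, 0, 0, 0, 3.5], [0, 0, 0, 0, 0, 0, 3]])

```text
t: 3.1
tcp_pos: [0.4522, -0.3244, 0.0711]
orientation: [179.9, 0.1, 90.0]
force: [-1.3, 0.6, 5.2]
finger_gap: 0.0401
gripper_force: 59.9
```

Emit:
arm_command(deltas=[[0, 0, 0, 0, 0, 0, 3], [0, 0, 0, 0, 0, 0, 3], [0, 0, 0, 0, 0, 0, 3]])

```text
t: 3.4
tcp_pos: [0.4522, -0.3244, 0.0711]
orientation: [179.9, 0.2, 90.0]
force: [-0.7, -0.1, 5.5]
finger_gap: 0.0403
gripper_force: 60.0
```

The gap is 40.3 mm, which matches the 41 mm cap. Lifting now and carrying it toward the far cell, high above everything.

Emit:
arm_command(deltas=[[0, 0, -1, 0, 0, 0, 3], [0, 0, -3, 0, 0, 0, 3], [0, 0, -4, 0, 0, 0, 3], [0, 0, -4, 0, 0, 0, 3], [0, 0, -4, 0, 0, 0, 3]])

```text
t: 3.9
tcp_pos: [0.4514, -0.323, 0.2317]
orientation: [180.0, 0.0, 90.0]
force: [1.1, -0.9, -0.8]
finger_gap: 0.04
gripper_force: 60.6
```

Emit:
arm_command(deltas=[[0, 0, -3, 0, 0, 0, 3], [1.5, 0.5, 0, 0, 0, 0, 3], [3, 1, 0, 0, 0, 0, 3], [4, 1.3, 0, 0, 0, 0, 3], [4, 1.3, 0, 0, 0, 0, 3]])

```text
t: 4.4
tcp_pos: [0.4922, -0.1964, 0.2588]
orientation: [-180.0, -0.1, 89.9]
force: [-0.0, 0.3, -1.2]
finger_gap: 0.0397
gripper_force: 60.6
```

Emit:
arm_command(deltas=[[4, 1.3, 0, 0, 0, 0, 3], [4, 1.3, 0, 0, 0, 0, 3], [4, 1.3, 0, 0, 0, 0, 3], [4, 1.3, 0, 0, 0, 0, 3], [4, 1.3, 0, 0, 0, 0, 3]])

```text
t: 4.9
tcp_pos: [0.557, 0.0042, 0.2588]
orientation: [-179.9, -0.0, 90.0]
force: [-0.3, -0.1, -0.2]
finger_gap: 0.0401
gripper_force: 60.6
```

Emit:
arm_command(deltas=[[4, 1.3, 0, 0, 0, 0, 3], [4, 1.3, 0, 0, 0, 0, 3], [4, 1.3, 0, 0, 0, 0, 3], [4, 1.2, 0, 0, 0, 0, 3], [3.1, 0.8, 0, 0, 0, 0, 3]])

```text
t: 5.4
tcp_pos: [0.6159, 0.1957, 0.2584]
orientation: [-179.9, -0.0, 90.1]
force: [-0.2, -1.8, -0.8]
finger_gap: 0.0399
gripper_force: 60.6
```

Emit:
arm_command(deltas=[[0, 0, 0, 0, 0, 0, 3], [0, 0, 0, 0, 0, 0, 3], [0, 0, 0, 0, 0, 0, 3]])

```text
t: 5.7
tcp_pos: [0.6158, 0.1921, 0.2589]
orientation: [-179.9, 0.0, 90.0]
force: [0.2, -0.1, -1.3]
finger_gap: 0.0396
gripper_force: 60.7
```

```bash
python3 - <<'E'
from h import *
m=camera_model("wrist");im=camera("wrist");cv2.imwrite("pics/w2.png",im)
print(monitor.get_obs()["tcp_pos"],m["xyz"],m["rotation"])
c=np.array([.5515,.184]);a=np.radians(52.2);Rm=np.array([[np.cos(a),-np.sin(a)],[np.sin(a),np.cos(a)]])
for q in ((96.5,96.5),(96.5,-96.5),(-96.5,-96.5),(-96.5,96.5)):
    p=c+Rm@np.array(q)/1000;print("corner",p.round(3),proj(m,[*p,.058]).round(1))
print("cross",proj(m,[*c,.05]).round(1))
E
```

```text
[0.61603178 0.19171685 0.25911571] [0.61749618 0.26750583 0.40122136] [ 1.62746225e+02  1.15165515e-01 -5.05922108e-02]
corner [0.534 0.319] [221.2  44.9]
corner [0.687 0.201] [405.1 192.4]
corner [0.569 0.049] [277.1 343.8]
corner [0.416 0.167] [104.2 229.8]
cross [253.9 209.3]
```

View pics/w2.png

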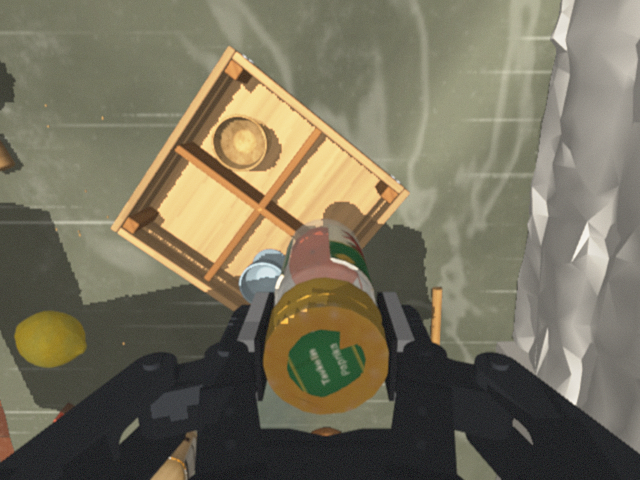

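The wrist view shows the jar held straight, the crate corners at (231,48), (409,193) and (112,229), and the cross at (263,206). I'll compute the crate centre from those.

```bash
python3 - <<'E'
from h import *
m=camera_model("wrist");T=camera_model("top")
P=[plane(m,x,.058) for x in ((231,48),(409,193),(112,229))];c=plane(m,(263,206),.05)
print(np.round(P,4).tolist(),c)
print(np.linalg.norm(P[0]-P[1]),np.linalg.norm(P[0]-P[2]),"mid diag",(P[1]+P[2])/2,np.degrees(np.arctan2(*(P[1]-P[2])[1::-1])))
for p in P+[c]: print(proj(T,p).round(1))
E
```

```text
[[0.5423, 0.3169, 0.058], [0.6908, 0.2001, 0.058], [0.4235, 0.1674, 0.058]] [0.56021652 0.18673373 0.05      ]
0.18887340669751468 0.1909802265808056 mid diag [0.55713211 0.18375793 0.058     ] 6.984277219089677
[138.8 211.1]
[199.3 136.8]
[216.  269.9]
[206.7 201.4]
```

Emit:
arm_command(deltas=[[0, 0.6, 0, 0, 0, 0, 3], [0, 0, 3, 0, 0, 0, 3], [0, 0, 4, 0, 0, 0, 3], [0, 0, 4, 0, 0, 0, 3], [0, 0, 3, 0, 0, 0, 3]])

```text
t: 6.25
tcp_pos: [0.622, 0.1913, 0.117]
orientation: [-179.9, 0.0, 89.9]
force: [0.4, 0.1, -1.3]
finger_gap: 0.0397
gripper_force: 60.7
```

Emit:
arm_command(deltas=[[0, 0, 2, 0, 0, 0, 3], [0, 0, 1, 0, 0, 0, 3], [0, 0, 0.5, 0, 0, 0, 3], [0, 0, 0, 0, 0, 0, 3], [0, 0, 0, 0, 0, 0, 3]])

```text
t: 6.75
tcp_pos: [0.6237, 0.1926, 0.0857]
orientation: [179.9, -0.0, 90.0]
force: [0.4, 0.8, -0.7]
finger_gap: 0.04
gripper_force: 60.7
```

Emit:
arm_command(deltas=[[0, 0, 0.2, 0, 0, 0, 3], [0, 0, 0.2, 0, 0, 0, 3], [0, 0, 0, 0, 0, 0, 3], [0, 0, 0, 0, 0, 0, 3]])

```text
t: 7.15
tcp_pos: [0.6225, 0.1927, 0.0804]
orientation: [180.0, -0.0, 90.0]
force: [0.9, -0.7, -1.0]
finger_gap: 0.0399
gripper_force: 60.7
```

Emit:
arm_command(deltas=[[0, 0, 0.1, 0, 0, 0, 3], [0, 0, 0.1, 0, 0, 0, 3], [0, 0, 0, 0, 0, 0, 3]])

```text
t: 7.45
tcp_pos: [0.6227, 0.1928, 0.0791]
orientation: [180.0, -0.0, 90.0]
force: [-2.8, -0.2, 4.1]
finger_gap: 0.0398
gripper_force: 61.2
```

Contact is felt at the expected height (+4 N), so I'm opening and backing off.

Emit:
arm_command(deltas=[[0, 0, 0, 0, 0, 0, 4.5], [0, 0, 0, 0, 0, 0, 6], [0, 0, 0, 0, 0, 0, 7.5], [0, 0, 0, 0, 0, 0, 7.5], [0, 0, -1, 0, 0, 0, 7.5]])

```text
t: 7.95
tcp_pos: [0.6213, 0.1924, 0.0871]
orientation: [-179.8, 0.0, 90.0]
force: [0.2, 0.3, -0.6]
finger_gap: 0.0751
gripper_force: 0.0
```

Emit:
arm_command(deltas=[[0, 0, -3, 0, 0, 0, 7.5], [0, 0, -4, 0, 0, 0, 8.54], [0, 0, -4, 0, 0, 0, 8.54], [0, 0, -4, 0, 0, 0, 8.54], [0, 0, -2, 0, 0, 0, 8.54]])

```text
t: 8.45
tcp_pos: [0.624, 0.193, 0.2636]
orientation: [179.6, -0.1, 90.0]
force: [0.9, -0.2, 0.1]
finger_gap: 0.0853
gripper_force: 0.0
```

Emit:
arm_command(deltas=[[-2, -1.2, 0, 0, 0, 0, 8.54], [-3.5, -2.2, 0, 0, 0, 0, 8.54], [-3.5, -2.2, 0, 0, 0, 0, 8.54], [-4, -2.5, 0, 0, 0, 0, 8.54], [-4, -2.5, 0, 0, 0, 0, 8.54]])

```text
t: 8.95
tcp_pos: [0.5155, 0.0215, 0.259]
orientation: [179.9, 0.0, 90.0]
force: [1.6, -0.7, 1.3]
finger_gap: 0.0853
gripper_force: 0.0
```

Emit:
arm_command(deltas=[[-4, -2.5, 0, 0, 0, 0, 8.54], [-4, -2.5, 0, 0, 0, 0, 8.54], [-4, -2.5, 0, 0, 0, 0, 8.54], [-2.2, -1.2, 0, 0, 0, 0, 8.54], [0, 0, 0, 0, 0, 0, 8.54]])

```text
t: 9.45
tcp_pos: [0.4284, -0.1216, 0.2592]
orientation: [179.9, 0.1, 89.7]
force: [0.1, 1.2, -0.1]
finger_gap: 0.0854
gripper_force: 0.0
```

Emit:
arm_command(deltas=[[0, 0, 0, 0, 0, 0, 8.54], [0, 0, 0, 0, 0, 0, 8.54]])

```text
t: 9.65
tcp_pos: [0.4301, -0.1188, 0.2587]
orientation: [180.0, -0.0, 90.1]
force: [0.1, 1.1, -0.3]
finger_gap: 0.0851
gripper_force: 0.0
```

```bash
python3 - <<'E'
from h import *
m=camera_model("wrist");im=camera("wrist");cv2.imwrite("pics/w3.png",im)
t=camera("top");a=cv2.resize(t[130:280,130:290],(400,375));cv2.imwrite("pics/w3b.png",np.hstack([cv2.resize(im,(400,300)),a[:300]]))
print(monitor.get_obs()["tcp_pos"],proj(m,[.4274,-.12,.109]))
hsv=cv2.cvtColor(im,cv2.COLOR_BGR2HSV);k=cv2.inRange(hsv,(20,120,150),(32,255,255));k[:120]=0;k[300:]=0;k[:,:220]=0;k[:,440:]=0
c=cv2.convexHull(max(cv2.findContours(k,0,2)[0],key=cv2.contourArea));(u,v),(a,b),_=cv2.fitEllipse(c)
print(u,v,a,b,plane(m,(u,v),.109))
E
```

```text
[ 0.430058   -0.11844226  0.25836637] [320.10731086 218.6155432 ]
323.3798828125 214.9228515625 73.02027893066406 74.11539459228516 [ 0.42990353 -0.11709241  0.109     ]
```

View pics/w3b.png

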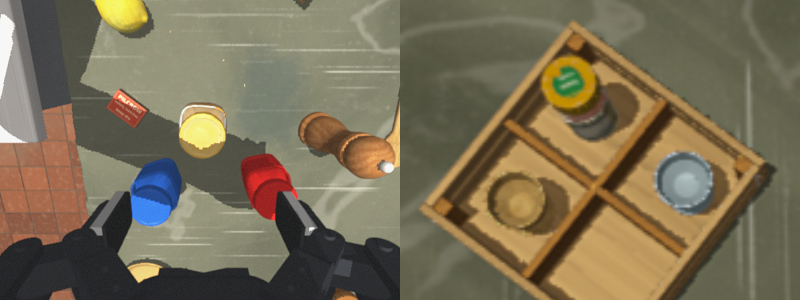

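The spice jar stands in the far cell. The jam lid is measured at (0.430,-0.117) with a 59 mm diameter, right under the gripper. Descending and gripping.

Emit:
arm_command(deltas=[[0.1, 0, 3, 0, 0, 0, 8.54], [0, 0, 4, 0, 0, 0, 8.54], [0, 0, 4, 0, 0, 0, 8.54], [0, 0, 4, 0, 0, 0, 8.54], [0, 0, 2.4, 0, 0, 0, 8.54]])

```text
t: 10.25
tcp_pos: [0.4284, -0.1167, 0.0817]
orientation: [-179.8, -0.1, 90.1]
force: [-0.4, 0.7, -0.5]
finger_gap: 0.0855
gripper_force: 0.0
```

Emit:
arm_command(deltas=[[0, 0, 1, 0, 0, 0, 8.54], [0, 0, 0, 0, 0, 0, 8.54], [0, 0, 0, 0, 0, 0, 7], [0, 0, 0, 0, 0, 0, 6], [0, 0, 0, 0, 0, 0, 5]])

```text
t: 10.75
tcp_pos: [0.4301, -0.1188, 0.076]
orientation: [179.9, 0.1, 90.0]
force: [-3.8, 1.0, 8.5]
finger_gap: 0.0575
gripper_force: 62.6
```

Emit:
arm_command(deltas=[[0, 0, 0, 0, 0, 0, 5], [0, 0, 0, 0, 0, 0, 5], [0, 0, 0, 0, 0, 0, 5], [0, 0, 0, 0, 0, 0, 5]])

```text
t: 11.15
tcp_pos: [0.4301, -0.1189, 0.076]
orientation: [179.9, 0.1, 90.0]
force: [-2.5, 1.0, 7.6]
finger_gap: 0.0573
gripper_force: 62.6
```

Emit:
arm_command(deltas=[[0, 0, -0.7, 0, 0, 0, 5], [0, 0, -2, 0, 0, 0, 5], [0, 0, -3, 0, 0, 0, 5], [0, 0, -3, 0, 0, 0, 5], [0, 0, -3, 0, 0, 0, 5]])

```text
t: 11.65
tcp_pos: [0.4293, -0.1182, 0.1931]
orientation: [180.0, -0.0, 90.0]
force: [0.3, 0.0, -3.9]
finger_gap: 0.0574
gripper_force: 65.0
```

Emit:
arm_command(deltas=[[0, 0, -3, 0, 0, 0, 5], [0, 0, -2.5, 0, 0, 0, 5], [0, 0, -1, 0, 0, 0, 5], [1.5, 0.3, 0, 0, 0, 0, 5], [3, 0.6, 0, 0, 0, 0, 5]])

```text
t: 12.15
tcp_pos: [0.4386, -0.0741, 0.2564]
orientation: [180.0, 0.0, 89.8]
force: [0.4, 0.8, -3.7]
finger_gap: 0.0572
gripper_force: 65.0
```

Emit:
arm_command(deltas=[[3, 0.6, 0, 0, 0, 0, 5], [3, 0.7, 0, 0, 0, 0, 5], [3.5, 0.7, 0, 0, 0, 0, 5], [3.5, 0.7, 0, 0, 0, 0, 5], [3.5, 0.7, 0, 0, 0, 0, 5]])

```text
t: 12.65
tcp_pos: [0.4721, 0.093, 0.2557]
orientation: [-179.9, 0.0, 90.0]
force: [0.5, 0.2, -3.3]
finger_gap: 0.0571
gripper_force: 65.0
```

Emit:
arm_command(deltas=[[3.5, 0.7, 0, 0, 0, 0, 5], [3, 0.7, 0, 0, 0, 0, 5], [2, 0.4, 0, 0, 0, 0, 5], [0, 0, 0, 0, 0, 0, 5], [0, 0, 0, 0, 0, 0, 5]])

```text
t: 13.15
tcp_pos: [0.4899, 0.1767, 0.2555]
orientation: [-179.9, 0.0, 90.1]
force: [-0.1, -0.2, -3.1]
finger_gap: 0.0571
gripper_force: 65.1
```

```bash
python3 - <<'E'
from h import *
m=camera_model("wrist");im=camera("wrist");t=camera("top");T=camera_model("top")
p=monitor.get_obs()["tcp_pos"];c=np.array([.5565,.1845]);d=.0658*np.array([np.cos(np.radians(7)),np.sin(np.radians(7))])
n=c-d;print(p,"near cell",n,"wrist px",proj(m,[*n,.008]),"cross",proj(m,[*c,.05]),"top px",proj(T,[*n,.008]))
cv2.imwrite("pics/w4.png",np.hstack([cv2.resize(im,(400,300)),cv2.resize(t[140:290,120:320],(400,300))]))
E
```

```text
[0.49002499 0.17594316 0.25583216] near cell [0.49119046 0.176481  ] wrist px [325.95258153 192.62415863] cross [399.13469271 192.85818564] top px [215.55412211 238.72939549]
```

View pics/w4.png

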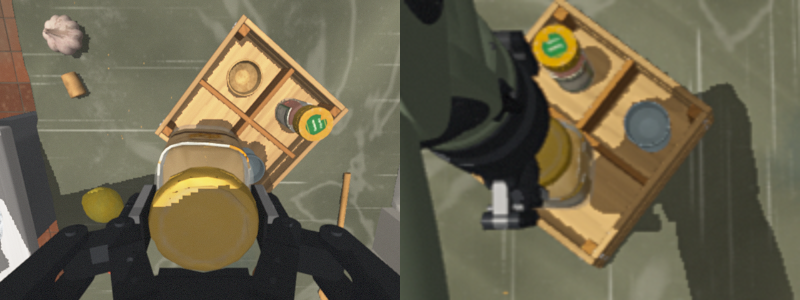

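The wrist view shows the crate corners at half-scale (246,17), (158,136) and (346,108), which puts the cross within about 4 mm of the prediction. The jam jar hangs straight over the near cell. Descending with a check at rim height.

Emit:
arm_command(deltas=[[0, 0.2, 2, 0, 0, 0, 5], [0, 0, 4, 0, 0, 0, 5], [0, 0, 3, 0, 0, 0, 5], [0, 0, 2, 0, 0, 0, 5], [0, 0, 1, 0, 0, 0, 5]])

```text
t: 13.75
tcp_pos: [0.491, 0.1753, 0.1343]
orientation: [-179.8, 0.0, 89.9]
force: [-1.1, -0.2, -3.8]
finger_gap: 0.0571
gripper_force: 65.1
```

Emit:
arm_command(deltas=[[0, 0, 1, 0, 0, 0, 5], [0, 0, 0.5, 0, 0, 0, 5], [0, 0, 0, 0, 0, 0, 5]])

```text
t: 14.05
tcp_pos: [0.4927, 0.1765, 0.1213]
orientation: [180.0, -0.0, 90.0]
force: [-0.8, 0.6, -3.6]
finger_gap: 0.0573
gripper_force: 65.1
```

No contact with the walls; continuing down.

Emit:
arm_command(deltas=[[0, 0, 1, 0, 0, 0, 5], [0, 0, 1, 0, 0, 0, 5], [0, 0, 1, 0, 0, 0, 5], [0, 0, 0.3, 0, 0, 0, 5], [0, 0, 0, 0, 0, 0, 5]])

```text
t: 14.55
tcp_pos: [0.4919, 0.1766, 0.0874]
orientation: [-179.9, 0.0, 90.0]
force: [-0.1, 0.0, -3.5]
finger_gap: 0.0572
gripper_force: 65.1
```

Emit:
arm_command(deltas=[[0, 0, 0.1, 0, 0, 0, 5], [0, 0, 0.1, 0, 0, 0, 5], [0, 0, 0, 0, 0, 0, 5]])

```text
t: 14.85
tcp_pos: [0.4927, 0.1767, 0.0865]
orientation: [180.0, -0.0, 90.0]
force: [-1.0, -0.5, -3.4]
finger_gap: 0.0571
gripper_force: 65.1
```

Emit:
arm_command(deltas=[[0, 0, 0.1, 0, 0, 0, 5], [0, 0, 0.1, 0, 0, 0, 5], [0, 0, 0, 0, 0, 0, 5]])

```text
t: 15.15
tcp_pos: [0.4926, 0.1766, 0.0843]
orientation: [180.0, -0.0, 90.0]
force: [-0.0, -0.1, -3.3]
finger_gap: 0.0572
gripper_force: 65.1
```

Emit:
arm_command(deltas=[[0, 0, 0.1, 0, 0, 0, 5], [0, 0, 0.1, 0, 0, 0, 5], [0, 0, 0, 0, 0, 0, 5]])

```text
t: 15.45
tcp_pos: [0.4926, 0.1769, 0.084]
orientation: [180.0, -0.0, 90.0]
force: [-5.2, 0.3, 12.6]
finger_gap: 0.0573
gripper_force: 67.1
```

The jar is on the floor (+12.6 N at the expected height). Releasing and retreating.

Emit:
arm_command(deltas=[[0, 0, -0.1, 0, 0, 0, 6], [0, 0, 0, 0, 0, 0, 7], [0, 0, 0, 0, 0, 0, 8.54], [0, 0, 0, 0, 0, 0, 8.54], [0, 0, -1, 0, 0, 0, 8.54]])

```text
t: 15.95
tcp_pos: [0.4916, 0.1764, 0.0925]
orientation: [-179.9, 0.0, 90.0]
force: [0.4, 0.3, 0.2]
finger_gap: 0.0854
gripper_force: 0.0
```

Emit:
arm_command(deltas=[[0, 0, -3, 0, 0, 0, 8.54], [0, 0, -4, 0, 0, 0, 8.54], [0, 0, -4, 0, 0, 0, 8.54], [0, 0, -4, 0, 0, 0, 8.54], [0, 0, -2, 0, 0, 0, 8.54]])

```text
t: 16.45
tcp_pos: [0.494, 0.177, 0.2678]
orientation: [179.7, -0.1, 90.0]
force: [0.7, -0.3, -1.0]
finger_gap: 0.085
gripper_force: 0.0
```

Emit:
arm_command(deltas=[[-3, -1, 0, 0, 0, 0, 8.54], [-4, -1, 0, 0, 0, 0, 8.54], [-4, -1, 0, 0, 0, 0, 8.54], [-4, -1, 0, 0, 0, 0, 8.54], [-4, -1, 0, 0, 0, 0, 8.54]])

```text
t: 16.95
tcp_pos: [0.442, -0.0147, 0.2641]
orientation: [179.9, 0.0, 90.0]
force: [0.2, -0.0, 1.1]
finger_gap: 0.0853
gripper_force: 0.0
```

Emit:
arm_command(deltas=[[-4, -1, 0, 0, 0, 0, 8.54], [-3, 0, 0, 0, 0, 0, 8.54], [0, 0, 0, 0, 0, 0, 8.54], [0, 0, 0, 0, 0, 0, 8.54]])

```text
t: 17.35
tcp_pos: [0.4325, -0.0837, 0.2638]
orientation: [180.0, -0.0, 89.9]
force: [-0.3, 0.5, -0.2]
finger_gap: 0.0854
gripper_force: 0.0
```

```bash
python3 - <<'E'
from h import *
cv2.imwrite("pics/f.png",np.hstack([cv2.resize(camera("top")[130:280,120:520],(400,300))*0+cv2.resize(camera("top"),(400,300)),cv2.resize(camera("side")[140:320,170:410],(400,300))]))
E
```

```text
(no output)
```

View pics/f.png

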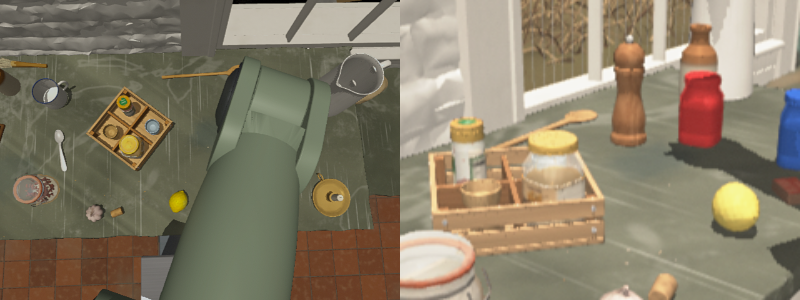

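The final views show both jars upright in their own cells: spice at about (124,103) and jam at about (130,146) in the half-scale top view. The egg cups, mill and bottle have not moved, and the arm is clear. Handing in.

```bash
python3 -c "
from bench import r
print(r.job_done())"
```

```text
the job is handed in; nothing more can be done
None
```

Both jars were set down upright in the crate, the spice jar in the far cell and the jam jar in the near one; the mill, bottle and egg cups look undisturbed in the final pictures, and the job is handed in at about 17.5 s with no verdict returned.

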